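# Count along the rack's rail and push the soap box into the third gap

### The job

Find the third gap of the low rack, counting from the end where the kitchen timer stands: with the fingers shut, touch the rail lightly with a fingertip over the first gap, then over the second, then over the third, and go no further along it. Then push the soap box that lies in front of the rack over the worktop into that third gap, in no other, until it is fully home against the back board; only push it, never lift or tip it, and leave everything else where it is.

Things in the scene. Friction and masses are not known exactly. Their poses are not given: they have to be found in the camera images.
- rack: low rack of pale wood fixed on the worktop, 422 mm long (its y), 56 mm deep (x): five dividers 6 mm thick, 44 mm high, 104 mm apart make four equal gaps, open to the front (-x, the robot) and above, no floor; a back board 46 mm high closes them behind. Origin: on the worktop at the middle divider; x into the gaps, away from the robot, y to the left, z up. Turned only a few degrees
- rail: flat steel rail, 14 mm wide, 7 mm thick, 422 mm long, along the whole rack across the front tops of its dividers; the soap box passes under it. A wall cupboard 330 mm up begins about 60 mm behind it: keep the wrist clear. Origin: middle, 3.5 mm under the top, which is 60 mm up; axes as the rack's. Sprung: sinks straight down about 1 mm per newton, at most 5 mm, and comes up again; any light touch by a fingertip counts
- gap_a (a point): leftmost (+y) gap of the rack: point on the worktop where the middle of the soap box's underside lies when fully home; x points into the gap, y to the left along the rack. Mouth 12 mm in front (-x) of it, face of the back board 23.5 mm behind it (+x); 98 mm clear between the dividers, so about 6 mm at each side of the box. The rail's middle line passes 7.5 mm in front of it (-x), top 60 mm up
- gap_b (a point): second from the left gap of the rack: point on the worktop where the middle of the soap box's underside lies when fully home; x points into the gap, y to the left along the rack. Mouth 12 mm in front (-x) of it, face of the back board 23.5 mm behind it (+x); 98 mm clear between the dividers, so about 6 mm at each side of the box. The rail's middle line passes 7.5 mm in front of it (-x), top 60 mm up
- gap_c (a point): third from the left gap of the rack: point on the worktop where the middle of the soap box's underside lies when fully home; x points into the gap, y to the left along the rack. Mouth 12 mm in front (-x) of it, face of the back board 23.5 mm behind it (+x); 98 mm clear between the dividers, so about 6 mm at each side of the box. The rail's middle line passes 7.5 mm in front of it (-x), top 60 mm up
- gap_d (a point): rightmost (-y) gap of the rack: point on the worktop where the middle of the soap box's underside lies when fully home; x points into the gap, y to the left along the rack. Mouth 12 mm in front (-x) of it, face of the back board 23.5 mm behind it (+x); 98 mm clear between the dividers, so about 6 mm at each side of the box. The rail's middle line passes 7.5 mm in front of it (-x), top 60 mm up
- soap_box: closed pink plastic soap box, 86 mm long (its x), 46 mm wide (its y), 38 mm high, flat top, 0.1 to 0.2 kg, loose on the worktop in front of the rack, long side roughly along the rack. Origin: middle of its underside. It goes in a long side first, its length along the rack; when home it stands out of the mouth by about 11 mm
- kitchen_timer: egg-shaped kitchen timer, red below and white above, 70 mm wide, 62 mm high, standing fast (stuck down) about 280 mm from the middle of the rack beside one of its ends; gaps are counted from this end. Origin: middle of its underside
- rice_bowl: white china bowl, 115 mm wide, 51 mm high, standing fast beside the other end of the rack; bystander. Origin: middle of its underside
- peg_a: red clothes peg, 15 x 72 x 12 mm, loose, lying near the front edge of the worktop, far right; bystander. Origin: middle of its underside, y along it
- peg_b: wooden clothes peg, 15 x 72 x 12 mm, loose, lying in the rightmost gap; bystander. Origin: middle of its underside, y along it
- mug_tea: striped mug, 100 mm high, loose, behind the rack; bystander. Origin: underside
- spice_paprika: spice jar with a red cap, 45 mm wide, 106 mm high, loose, behind the rack; bystander. Origin: underside
- salt_shaker: salt shaker, 44 mm wide, 90 mm high, loose, behind the rack; bystander. Origin: underside
- tape_roll: roll of tape lying flat, 93 mm wide, 25 mm high, loose, behind the rack; bystander. Origin: underside

How it is judged:
By the outcome, as a careful person would: the job done as asked, in the order asked, and still so for the second after the job is handed in, with the robot touching nothing.
It also fails if it takes over 64 s, if anything falls off the work surface, if the arm or the gripper's body presses on something with over 40 N, if the wrist force passes 120 N, or if a joint passes its speed limit or range.

### The arm

A 6-joint arm with a two-finger parallel gripper is mounted at the origin on a cart in front of the work surface, level with it; the furniture and walls round the work are solid. World frame = base frame: x ahead of the robot, y to its left, z up, the work surface at z = 0. Lengths are in m, angles in rad, forces in N, time in s.
With the tool pointing down it reaches from about 0.35 to 0.925 m from the base axis. Payload 6.4 kg.
Tool frame: the origin (TCP) lies midway between the tips of the shut fingers; the grasp point (between the pads) lies 19 mm behind it (manip.grip_depth is the distance from the TCP to the grasp point, in m); z points along the fingers, x is the direction in which the jaws open and shut, and the axes are right-handed (so a half turn about z gives the same grasp; the last joint's range is limited). The gripper opens to 94 mm and grips with 3 to 60 N. Pads are 16 mm wide; open, the fingers measure 119 mm over their backs; the gripper's body (75 mm by 177 mm) begins 78 mm behind the grasp point.
Start: joints at [0.996, 0.245, 1.558, -0, 1.339, -0.174], TCP at [0.254, 0.598, 0.205] pointing down, gripper open.
Joint ranges: [-3.13, 3.13], [-1.02, 2.26], [0.13, 2.54], [-0.95, 4.09], [0.21, 2.88], [-2.74, 2.74]. Speed limits (rad/s): [2.57, 2.57, 3.14, 3.14, 3.14, 3.14].

### API

Orientations are given as a unit quaternion [x, y, z, w].
In Python, from plant import manip gives the robot as it stands. Calls block until the motion is done:
- manip.goto(position, orientation): joint-space move of the TCP to a pose.
- manip.line_to(position, frame=None, vel=0.15): straight line of the TCP; frame=None keeps the orientation; vel is the mean speed in m/s.
- manip.goto_joints(angles): joint-space move.
- manip.command_gripper(opening, squeeze=None): finger opening in m; squeeze is the grip in N (None keeps the last); returns when the fingers have stopped.
- manip.dwell(seconds).
- manip.solve_ik(position, orientation): joint angles nearest the present ones, or None.
- manip.get_state(): the state.
- manip.camera(name): name is "side" or "top" or "wrist"; returns a dict with "image" (400x640x3 uint8, blue, green, red), "fx", "fy", "cx", "cy" (pixels), "D" ([k1, k2, p1, p2, k3] as OpenCV has them; the pictures are not rectified), "rvec" (rotation vector, rad) and "tvec" (3), from world to camera coordinates, as OpenCV has them. Camera axes: x right, y down, z forward; pixel columns grow to the right and rows downward; lengths in m; the calibration is good to about 2 mm. A picture is of the moment at which its call begins. There is no depth.
A pose or a line that the arm cannot do raises manip.IKError and nothing moves.
- manip.close_job(): hands the job in, once; it reports no verdict.
Trained networks look in a picture, given as the dict that the camera call returned (one of the last four; its "shot" number tells which), for a name from the list of things; names that differ only in an ending like _2 or _b are one class to them, and where a whole thing is asked for, a point or a joint stands for the part that bears it (a point fixed in the world has none). Each returns a list of dicts, best first, with "conf" (0 to 1); they miss things now and then, are a little off and sometimes report something else, mostly with a low value. They report only what shows in the picture. A call takes as long as a camera call.
- manip.cut_out(query, picture): "mask" (400x640 bool, what is visible of it).
- manip.landmark_of(query, picture): "xyz" ([x, y, z] in m, in the coordinates of the camera as it stood for that picture, good to about 4 mm: a listed point, or the origin of a listed thing).
The state is a dict: "time_s": time; "qpos": joint angles; "joint_velocities": joint speeds; "effort": joint torques, N m; "position": TCP position; "tool_rot": TCP orientation; "contact_force": force on the tool from outside, world axes, zero at the start; "ft_torque": the same for the moment, N m; "gripper_width": finger opening in m.
Only numpy, scipy, OpenCV 4.12 (cv2) and the standard library are available. Lean on these libraries where they do the work, as an engineer would, in place of code of your own. Each camera call takes 0.05 s, during which the arm holds its last target.

## Working session

There is one attempt and no reset: what is moved stays moved. The work goes in short steps, each a Python script; the robot and the scene stay as the last script left them, time stands still between calls to the robot, and variables do not carry over. Pictures are saved under pics/ and viewed, and the job is handed in when it is done.

```bash
mkdir -p pics; ls
cat > h.py <<'E'
import numpy as np, cv2
from plant import manip
def c2w(p,xyz):
    R,_=cv2.Rodrigues(np.array(p["rvec"],float)); return R.T@(np.array(xyz,float)-np.array(p["tvec"],float).ravel())
def proj(p,X):
    K=np.array([[p["fx"],0,p["cx"]],[0,p["fy"],p["cy"]],[0,0,1.]])
    return cv2.projectPoints(np.array(X,float).reshape(-1,1,3),np.array(p["rvec"],float),np.array(p["tvec"],float),K,np.array(p["D"],float))[0].reshape(-1,2)
def pix2w(p,uv,z):
    K=np.array([[p["fx"],0,p["cx"]],[0,p["fy"],p["cy"]],[0,0,1.]])
    n=cv2.undistortPoints(np.array(uv,float).reshape(-1,1,2),K,np.array(p["D"],float)).reshape(-1,2)
    R,_=cv2.Rodrigues(np.array(p["rvec"],float)); t=np.array(p["tvec"],float).ravel()
    C=-R.T@t; out=[]
    for a in n:
        d=R.T@np.array([a[0],a[1],1]); out.append(C+d*(z-C[2])/d[2])
    return np.array(out)
E
python3 - <<'E'
from h import *
print(manip.get_state())
for n in ["top","side","wrist"]:
    p=manip.camera(n); cv2.imwrite(f"pics/{n}0.png",p["image"])
    print(n,"cam",c2w(p,[0,0,0]).round(3))
    if n=="wrist": continue
    for q in ["rack","rail","gap_a","gap_b","gap_c","gap_d","soap_box","kitchen_timer","rice_bowl","peg_b"]:
        r=manip.landmark_of(q,p)
        print(n,q,[(round(d["conf"],2),c2w(p,d["xyz"]).round(4).tolist()) for d in r[:2]])
E
```

```text
pics
{'time_s': 0.0, 'qpos': array([ 9.95897919e-01,  2.45803179e-01,  1.55898312e+00, -2.61791943e-05,
        1.33868713e+00, -1.74106094e-01]), 'joint_velocities': array([ 0.001074  ,  0.0002515 ,  0.00137336, -0.00150335,  0.00063021,
        0.00028723]), 'effort': array([ 6.90102224e-04, -4.15831983e+01, -3.14604878e+01,  6.85078022e-02,
        3.33063724e-02, -1.52753200e-04]), 'position': array([0.25327587, 0.59798492, 0.20436894]), 'tool_rot': array([ 8.33708940e-01,  5.52203331e-01, -8.57024420e-04,  3.87294846e-04]), 'contact_force': array([ 0.00898984, -0.20420963, -0.12077832]), 'ft_torque': array([ 0.07293838, -0.01184609, -0.06156365]), 'gripper_width': 0.09396469687863937}
top cam [ 0.368 -0.137  1.295]
top rack [(0.96, [0.5413, 0.0144, 0.0006]), (0.24, [0.5365, -0.1407, 0.0039])]
top rail [(0.72, [0.5193, 0.0165, 0.0604]), (0.27, [0.6594, 0.0745, 0.0027])]
top gap_a [(0.82, [0.5278, -0.0366, -0.0029]), (0.79, [0.5264, 0.0641, -0.0003])]
top gap_b [(0.82, [0.5278, -0.0366, -0.0029]), (0.79, [0.5264, 0.0641, -0.0003])]
top gap_c [(0.82, [0.5278, -0.0366, -0.0029]), (0
[... 429 characters left out ...]
0.5376, 0.0246, 0.0004])]
side rail [(0.87, [0.5157, 0.0191, 0.0558])]
side gap_a [(0.95, [0.5264, 0.0702, 0.0021]), (0.93, [0.5237, -0.0314, -0.0017])]
side gap_b [(0.95, [0.5264, 0.0702, 0.0021]), (0.93, [0.5237, -0.0314, -0.0017])]
side gap_c [(0.95, [0.5264, 0.0702, 0.0021]), (0.93, [0.5237, -0.0314, -0.0017])]
side gap_d [(0.95, [0.5264, 0.0702, 0.0021]), (0.93, [0.5237, -0.0314, -0.0017])]
side soap_box [(0.64, [0.477, -0.0497, -0.0005])]
side kitchen_timer [(0.89, [0.5374, 0.2961, -0.0001])]
side rice_bowl [(0.75, [0.5257, -0.2645, -0.0008]), (0.39, [0.5289, -0.1395, 0.0021])]
side peg_b [(0.6, [0.445, -0.4259, -0.0023]), (0.45, [0.535, -0.1375, 0.0021])]
wrist cam [0.192 0.625 0.384]
```

View pics/top0.png

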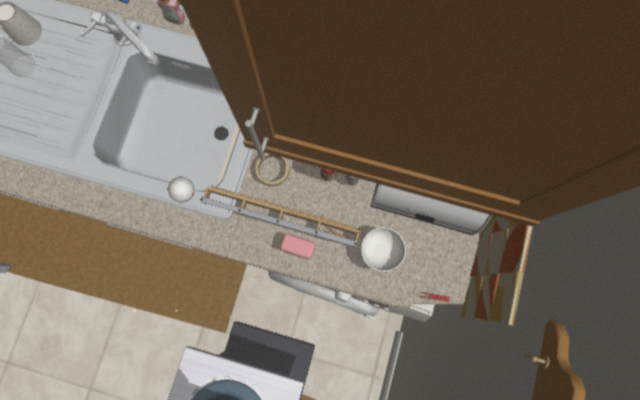

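View pics/side0.png

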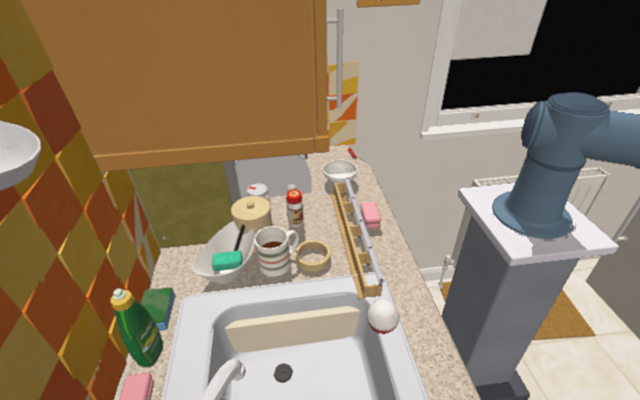

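Run:
```python
from h import *
for n in ["top","side"]:
    p=manip.camera(n)
    r=manip.landmark_of("gap_c",p)
    print(n,[(round(d["conf"],2),c2w(p,d["xyz"]).round(4).tolist()) for d in r])
    for q in ["soap_box","rail","kitchen_timer"]:
        m=manip.cut_out(q,p)[0]; ys,xs=np.where(m["mask"]); print(q,m["conf"],len(xs),xs.mean(),ys.mean(),cv2.minAreaRect(np.c_[xs,ys].astype(np.float32)))
        pts=np.c_[xs,ys].astype(np.float32)
        z={"soap_box":0.038,"rail":0.06,"kitchen_timer":0.03}[q]
        w=pix2w(p,pts,z)[:,:2].astype(np.float32); rr=cv2.minAreaRect(w*1000); print("  world rect at top z",rr)
        if q=="rail":
            c=w.mean(0);u,s,v=np.linalg.svd(w-c,full_matrices=False);print("  yaw",np.degrees(np.arctan2(v[0,0]*-1,v[0,1])),"len",np.ptp((w-c)@v[0]),c)
    im=p["image"]
    a=(im[170:290,180:420] if n=="top" else im[150:350,300:420])
    s=3.3 if n=="top" else 3
    cv2.imwrite(f"pics/{n}z.png",cv2.resize(a,None,fx=s,fy=s,interpolation=cv2.INTER_CUBIC))
```

```text
top [(0.81, [0.5281, 0.173, -0.0007]), (0.7, [0.5287, -0.1402, 0.0019]), (0.68, [0.6598, 0.0754, 0.0005]), (0.66, [0.526, 0.0679, -0.0029]), (0.62, [0.5289, -0.0369, -0.0038])]
soap_box 0.62 570 297.059649122807 245.3 ((297.25, 245.25003051757812), (32.88768768310547, 18.024980545043945), 18.434947967529297)
  world rect at top z ((475.987060546875, -49.079158782958984), (85.73199462890625, 46.89430236816406), 87.69622802734375)
rail 0.87 834 277.31654676258995 220.47122302158274 ((277.44378662109375, 220.69400024414062), (159.47906494140625, 6.579881191253662), 16.15734100341797)
  world rect at top z ((520.8070678710938, 18.821929931640625), (415.0884704589844, 17.19855499267578), 89.78882598876953)
  yaw 179.75252 len 0.4150896 [0.52121574 0.01784574]
kitchen_timer 0.89 548 180.0675182481752 188.7992700729927 ((180.00001525878906, 189.00001525878906), (25.455841064453125, 25.45584487915039), 45.0)
  world rect at top z ((534.82080078125, 297.64739990234375), (71.49699401855469, 67.6176528930664), 63.130210876464844)
side [(0.76, [0.5303, -0.1404, 0.0045]), (0.74, [0.5301, 0.0689, 
[... 177 characters left out ...]
, 214.5), (25.0, 20.0), 90.0)
  world rect at top z ((477.7626647949219, -28.317428588867188), (113.4227523803711, 53.23748016357422), 83.66201782226562)
rail 0.83 565 364.87787610619466 232.66548672566373 ((364.0500183105469, 229.14999389648438), (110.36347961425781, 6.324555397033691), 71.56504821777344)
  world rect at top z ((519.6950073242188, 18.95025634765625), (425.4996337890625, 15.570566177368164), 89.67752838134766)
  yaw -0.38427955 len 0.4254963 [0.51999074 0.05712708]
kitchen_timer 0.69 922 382.79175704989154 316.23752711496746 ((383.0, 316.5), (32.0, 35.0), 0.0)
  world rect at top z ((534.501953125, 299.8830871582031), (87.2732162475586, 69.31359100341797), 81.32455444335938)
```

```bash
cat >> h.py <<'E'
from scipy.spatial.transform import Rotation as Ro
def ori(tilt=0,yaw=0):
    R0=np.array([[0,1,0],[1,0,0],[0,0,-1.]])
    return (Ro.from_euler('z',yaw,degrees=True)*Ro.from_euler('y',-tilt,degrees=True)*Ro.from_matrix(R0)).as_quat()
def st():
    s=manip.get_state(); print("t",round(s["time_s"],2),"pos",s["position"].round(4),"F",s["contact_force"].round(2),"w",round(s["gripper_width"],4)); return s
E
python3 - <<'E'
from h import *
manip.command_gripper(0.0,10)
manip.goto([0.44,0.0,0.25],ori(8)); s=st(); print(s["qpos"].round(3))
p=manip.camera("wrist"); cv2.imwrite("pics/w1.png",p["image"])
for q in ["rail","rack","gap_c","soap_box","kitchen_timer"]:
    r=manip.landmark_of(q,p); print(q,[(round(d["conf"],2),c2w(p,d["xyz"]).round(4).tolist()) for d in r])
for q,z in [("soap_box",.038),("rail",.06)]:
    m=manip.cut_out(q,p)
    if m:
        ys,xs=np.where(m[0]["mask"]); w=pix2w(p,np.c_[xs,ys],z)[:,:2].astype(np.float32)
        print(q,m[0]["conf"],cv2.minAreaRect(w*1000))
E
```

```text
t 5.31 pos [4.401e-01 4.000e-04 2.501e-01] F [ 0.48 -1.01  0.73] w 0.0004
[-0.284 -0.425  2.106  0.04   1.326 -1.862]
rail [(0.71, [0.5222, 0.0218, 0.0548])]
rack [(0.87, [0.5384, 0.0153, 0.0003]), (0.3, [0.5248, 0.0222, 0.0519])]
gap_c []
soap_box [(0.69, [0.4739, -0.0488, 0.0021])]
kitchen_timer [(0.93, [0.5345, 0.2935, 0.0013])]
soap_box 0.91 ((470.86688232421875, -47.55006790161133), (84.93194580078125, 51.66764450073242), 88.0406723022461)
```

View pics/w1.png

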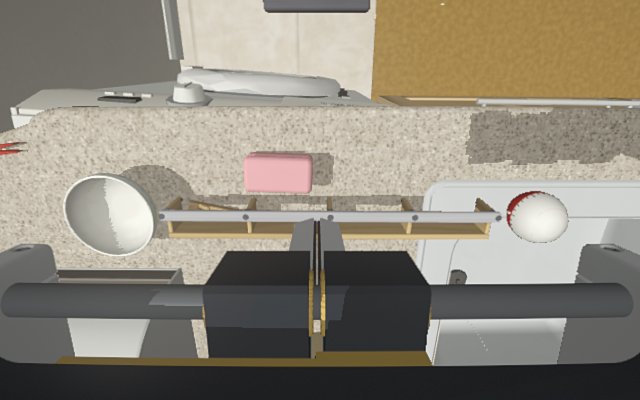

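Run:
```python
from h import *
p=manip.camera("wrist"); print(c2w(p,[0,0,0]))
print(pix2w(p,[[162,215.5],[246,216.5],[330,217],[415,217],[498,217.5]],.06).round(4))
im=p["image"]
hsv=cv2.cvtColor(im,cv2.COLOR_BGR2HSV); m=((hsv[...,0]>165)|(hsv[...,0]<8))&(hsv[...,1]>60); m[:,:235]=0;m[:,330:]=0;m[:140]=0;m[205:]=0
cv2.imwrite("pics/w1z.png",cv2.resize(im[140:250,140:520],None,fx=2.1,fy=2.1,interpolation=cv2.INTER_CUBIC))
ys,xs=np.where(m); print(len(xs),xs.min(),xs.max(),ys.min(),ys.max())
```

```text
[3.49267047e-01 3.18371531e-04 4.17410390e-01]
[[ 0.518  -0.1895  0.06  ]
 [ 0.5194 -0.0862  0.06  ]
 [ 0.5201  0.0166  0.06  ]
 [ 0.5203  0.1208  0.06  ]
 [ 0.5213  0.2239  0.06  ]]
527 246 312 153 192
```

View pics/w1z.png

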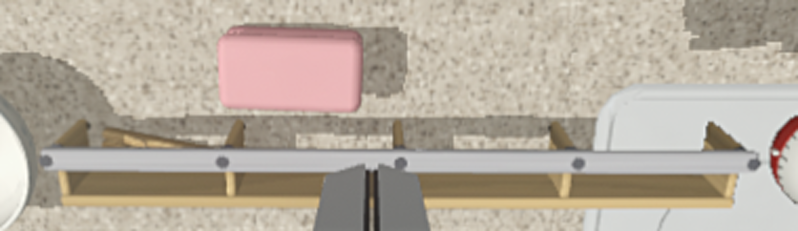

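```bash
cat >> h.py <<'E'
def touch(x,y):
    q=ori(6)
    s0=manip.get_state()["position"]
    manip.line_to([x,y,0.085],None,0.15); 
    manip.line_to([x,y,0.066],None,0.06); manip.dwell(0.1)
    f0=np.mean([manip.get_state()["contact_force"][2] for _ in range(3)])
    z=0.064
    while z>0.0535:
        manip.line_to([x,y,z],None,0.03); manip.dwell(0.05)
        f=manip.get_state()["contact_force"][2]-f0
        print(round(z,4),round(f,2),end="; ")
        if abs(f)>1.8: break
        z-=0.0015
    st()
    manip.line_to([x,y,0.085],None,0.1)
E
python3 - <<'E'
from h import *
manip.goto([0.524,0.173,0.12],ori(6)); st()
touch(0.524,0.173)
p=manip.camera("side"); cv2.imwrite("pics/s1.png",p["image"]); st()
E
```

```text
t 6.68 pos [0.5245 0.1725 0.1209] F [-0.46 -0.88 -0.6 ] w 0.0005
0.064 0.41; 0.0625 0.84; 0.061 0.9; 0.0595 2.63; t 8.83 pos [0.5242 0.173  0.0597] F [-0.34 -0.48  1.44] w 0.0005
t 9.29 pos [0.5238 0.173  0.0848] F [ 0.18 -0.15 -0.84] w 0.0004
```

```bash
cat >> h.py <<'E'
def mf(n=6):
    a=[]
    for _ in range(n): manip.dwell(0.02); a.append(manip.get_state()["contact_force"][2])
    return float(np.mean(a))
def touch(x,y):
    manip.line_to([x,y,0.085],None,0.15)
    manip.line_to([x,y,0.067],None,0.06); manip.dwell(0.1)
    f0=mf()
    for z in [0.060,0.0585,0.0575,0.0565,0.0555,0.0545]:
        manip.line_to([x,y,z],None,0.03)
        f=mf()-f0
        print(z,round(f,2),end="; ")
        if f>2: break
    st()
    manip.line_to([x,y,0.085],None,0.1)
E
python3 - <<'E'
from h import *
touch(0.524,0.173)
E
```

```text
0.06 0.63; 0.0585 1.64; 0.0575 2.56; t 11.38 pos [0.5241 0.173  0.0576] F [-0.23  0.04  2.5 ] w 0.0006
```

Run:
```python
from h import *
touch(0.5235,0.069)
touch(0.523,-0.035)
manip.line_to([0.45,-0.035,0.14],None,0.2)
p=manip.camera("wrist"); cv2.imwrite("pics/w2.png",p["image"])
for q in ["soap_box","gap_c","rail"]:
    r=manip.landmark_of(q,p); print(q,[(round(d["conf"],2),c2w(p,d["xyz"]).round(4).tolist()) for d in r])
m=manip.cut_out("soap_box",p)
ys,xs=np.where(m[0]["mask"]); w=pix2w(p,np.c_[xs,ys],.038)[:,:2].astype(np.float32)
print(m[0]["conf"],cv2.minAreaRect(w*1000)); st()
```

```text
0.06 0.95; 0.0585 1.7; 0.0575 3.12; t 14.47 pos [0.5236 0.069  0.0576] F [-1.03 -0.35  2.84] w 0.0004
0.06 0.99; 0.0585 1.84; 0.0575 3.2; t 17.57 pos [ 0.5231 -0.035   0.0576] F [ 0.16 -0.61  2.96] w 0.0006
soap_box [(0.58, [0.4765, -0.0482, 0.0029])]
gap_c []
rail [(0.2, [0.5369, 0.0162, -0.0008])]
0.79 ((469.6004638671875, -48.05839157104492), (83.98733520507812, 52.98566818237305), 88.14344787597656)
t 18.86 pos [ 0.45   -0.0349  0.1391] F [0.22 0.12 0.01] w 0.0005
```

View pics/w2.png

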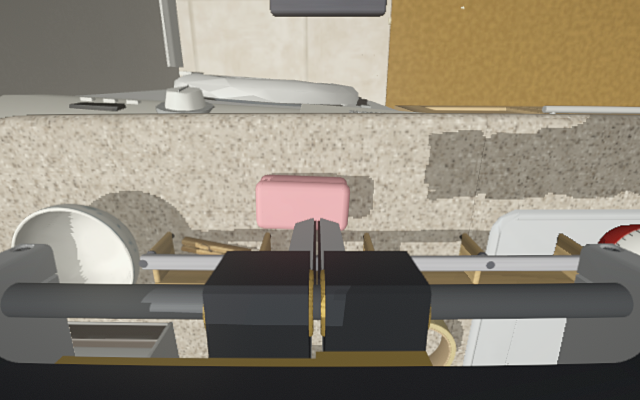

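```bash
cat >> h.py <<'E'
def look(name):
    p=manip.camera("wrist"); cv2.imwrite(f"pics/{name}.png",p["image"])
    r=manip.landmark_of("soap_box",p); print([(round(d["conf"],2),c2w(p,d["xyz"]).round(4).tolist()) for d in r])
    m=manip.cut_out("soap_box",p)
    if m:
        ys,xs=np.where(m[0]["mask"]); w=pix2w(p,np.c_[xs,ys],.038)[:,:2].astype(np.float32)
        print(m[0]["conf"],cv2.minAreaRect(w*1000))
    st(); return p
E
python3 - <<'E'
from h import *
manip.goto([0.4755,-0.125,0.10],ori(0))
manip.line_to([0.4755,-0.125,0.014],None,0.15)
manip.line_to([0.4755,-0.094,0.014],None,0.05); st()
p=look("w3")
E
```

```text
t 20.84 pos [ 0.4753 -0.0938  0.0138] F [ 0.28  0.23 -0.5 ] w 0.0005
[(0.74, [0.4736, -0.0343, 0.0038])]
0.59 ((468.8798828125, -39.66240692138672), (85.36921691894531, 49.45181655883789), 89.11473846435547)
t 20.99 pos [ 0.4754 -0.0941  0.0139] F [-0.66  0.42  0.54] w 0.0009
```

View pics/w3.png

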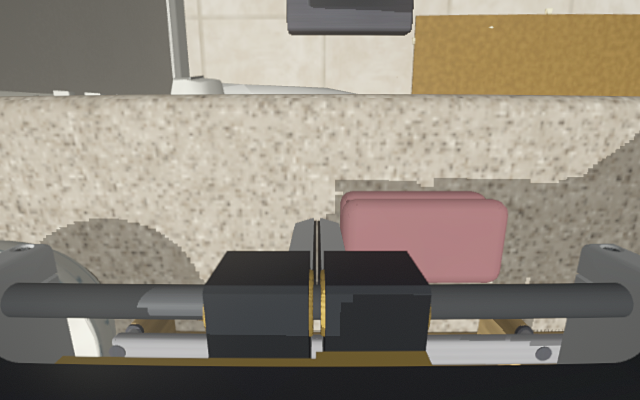

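Run:
```python
from h import *
manip.line_to([0.4755,-0.0905,0.014],None,0.04); 
manip.line_to([0.4755,-0.105,0.014],None,0.15)
manip.line_to([0.4755,-0.115,0.08],None,0.2)
manip.line_to([0.43,-0.035,0.12],None,0.25)
p=look("w4")
```

```text
[(0.78, [0.4734, -0.0314, 0.0015])]
0.62 ((458.6371765136719, -34.71430969238281), (83.7153549194336, 32.375118255615234), 89.97677612304688)
t 22.68 pos [ 0.4299 -0.0357  0.119 ] F [ 0.51  0.3  -0.33] w 0.0005
```

View pics/w4.png

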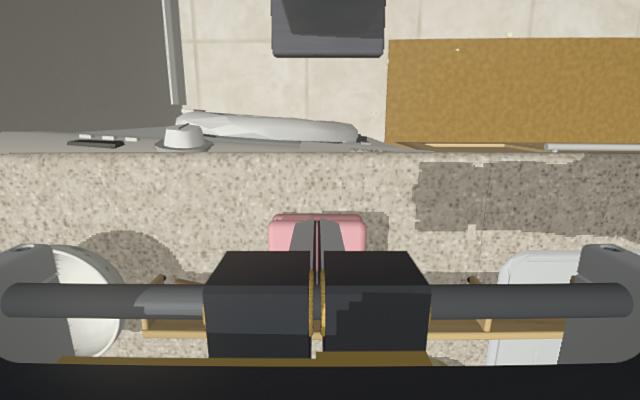

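Run:
```python
from h import *
manip.command_gripper(0.040,10)
manip.goto([0.420,-0.035,0.06],ori(0,-0.4))
manip.line_to([0.420,-0.035,0.014],None,0.1); st()
manip.line_to([0.470,-0.0347,0.014],None,0.06); st()
p=look("w5")
p=manip.camera("top"); cv2.imwrite("pics/t5.png",cv2.resize(p["image"][170:290,180:420],None,fx=3.3,fy=3.3,interpolation=cv2.INTER_CUBIC))
m=manip.cut_out("soap_box",p)
if m:
    ys,xs=np.where(m[0]["mask"]); w=pix2w(p,np.c_[xs,ys],.038)[:,:2].astype(np.float32)
    print(m[0]["conf"],cv2.minAreaRect(w*1000))
```

```text
t 24.41 pos [ 0.4211 -0.0353  0.015 ] F [-0.15  0.46  0.15] w 0.0405
t 25.39 pos [ 0.4698 -0.0346  0.0139] F [ 0.23 -0.5  -0.74] w 0.04
[(0.71, [0.505, -0.0348, 0.0024])]
0.67 ((495.54083251953125, -34.82331085205078), (55.472625732421875, 66.26256561279297), 0.31073880195617676)
t 25.54 pos [ 0.4698 -0.0347  0.014 ] F [-0.11  1.35 -0.71] w 0.0401
0.52 ((541.5992431640625, 19.614227294921875), (426.235107421875, 51.27857971191406), 89.63973999023438)
```

View pics/w5.png

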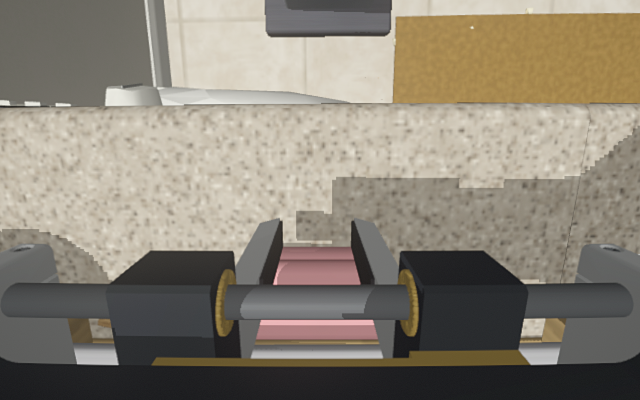

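View pics/t5.png

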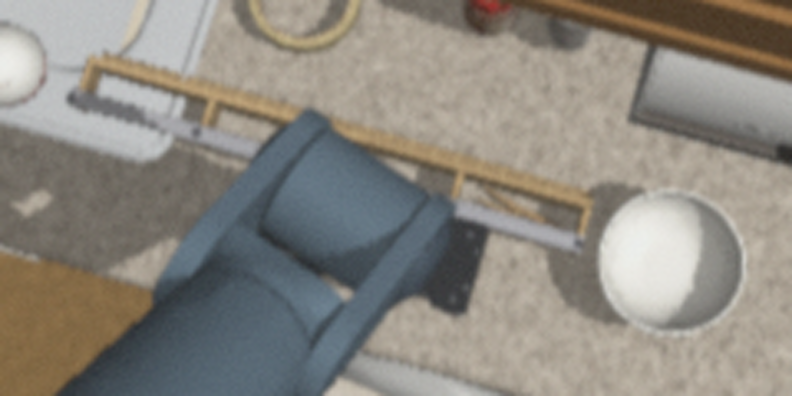

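Run:
```python
from h import *
manip.line_to([0.486,-0.0347,0.014],None,0.05); st()
def fx():
    a=[]
    for _ in range(4): manip.dwell(0.02); a.append(manip.get_state()["contact_force"][:2])
    return np.mean(a,0)
x=0.486
while x<0.502:
    x+=0.0012; manip.line_to([x,-0.0347,0.014],None,0.03); f=fx(); print(round(x,4),f.round(2),end="; ")
    if f[0]<-8: break
s=st(); p=look("w6"); 
p=manip.camera("side"); cv2.imwrite("pics/s6.png",cv2.resize(p["image"][150:350,280:440],None,fx=3,fy=3,interpolation=cv2.INTER_CUBIC))
```

```text
t 26.11 pos [ 0.4864 -0.0347  0.014 ] F [ 0.31 -0.07  0.76] w 0.04
0.4872 [0.22 0.17]; 0.4884 [ 0.48 -0.32]; 0.4896 [-0.53  0.01]; 0.4908 [-0.1   0.14]; 0.492 [ 0.06 -0.2 ]; 0.4932 [-0.15 -0.09]; 0.4944 [-0.16  0.13]; 0.4956 [-0.86 -0.28]; 0.4968 [-5.88 -1.36]; 0.498 [-10.2   -1.26]; t 29.27 pos [ 0.4955 -0.0346  0.0136] F [-10.62  -1.32   7.87] w 0.04
[(0.65, [0.5294, -0.0348, -0.0002])]
0.84 ((520.451171875, -34.65324783325195), (66.54727935791016, 55.26006317138672), 89.54046630859375)
t 29.43 pos [ 0.4955 -0.0346  0.0136] F [-11.39  -1.5    8.46] w 0.04
```

View pics/s6.png

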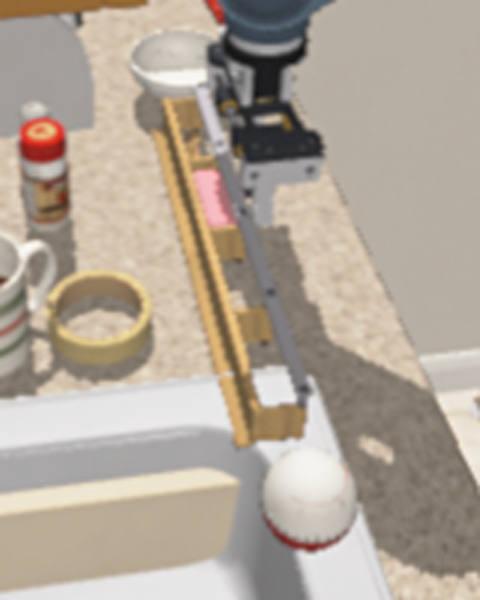

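Run:
```python
from h import *
manip.line_to([0.48,-0.0347,0.016],None,0.08); st()
manip.line_to([0.43,-0.0347,0.03],None,0.15)
manip.line_to([0.40,0.0,0.20],None,0.2); st()
p=look("w7")
r=manip.landmark_of("rack",p); print([(round(d["conf"],2),c2w(p,d["xyz"]).round(4).tolist()) for d in r])
cv2.imwrite("pics/w7z.png",cv2.resize(p["image"][180:330,140:520],None,fx=2.1,fy=2.1,interpolation=cv2.INTER_CUBIC))
```

```text
t 29.85 pos [ 0.4804 -0.0348  0.0162] F [ 0.46 -0.28 -0.39] w 0.0403
t 31.38 pos [3.996e-01 1.000e-04 1.989e-01] F [-0.41  0.51  0.16] w 0.0401
[(0.67, [0.528, -0.0334, 0.0044])]
0.58 ((506.5572814941406, -20.906301498413086), (55.469093322753906, 28.835559844970703), 89.52901458740234)
t 31.53 pos [0.3994 0.     0.1987] F [ 0.   -0.71  0.02] w 0.0399
[]
```

View pics/w7.png

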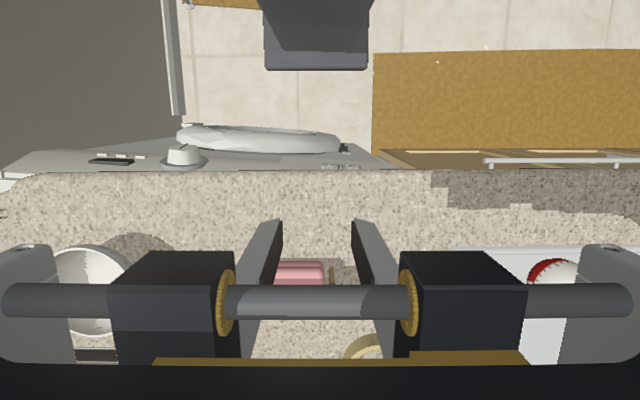

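Run:
```python
from h import *
manip.goto([0.44,0.12,0.25],ori(8)); 
p=look("w8")
cv2.imwrite("pics/w8z.png",cv2.resize(p["image"][150:300,0:400],None,fx=2,fy=2,interpolation=cv2.INTER_CUBIC))
p=manip.camera("side")
print([(round(d["conf"],2),c2w(p,d["xyz"]).round(4).tolist()) for d in manip.landmark_of("soap_box",p)])
cv2.imwrite("pics/s8z.png",cv2.resize(p["image"][150:310,300:430],None,fx=3.7,fy=3.7,interpolation=cv2.INTER_CUBIC))
p=manip.camera("top")
print([(round(d["conf"],2),c2w(p,d["xyz"]).round(4).tolist()) for d in manip.landmark_of("soap_box",p)])
cv2.imwrite("pics/t8z.png",cv2.resize(p["image"][170:290,180:420],None,fx=3.3,fy=3.3,interpolation=cv2.INTER_CUBIC))
```

```text
[(0.65, [0.5271, -0.0325, 0.004])]
0.86 ((521.4860229492188, -29.763790130615234), (89.87080383300781, 53.80880355834961), 89.98230743408203)
t 32.33 pos [0.4396 0.1187 0.2488] F [ 0.2  -0.1   0.63] w 0.0402
[(0.66, [0.5279, -0.0369, -0.0011])]
[]
```

View pics/w8z.png

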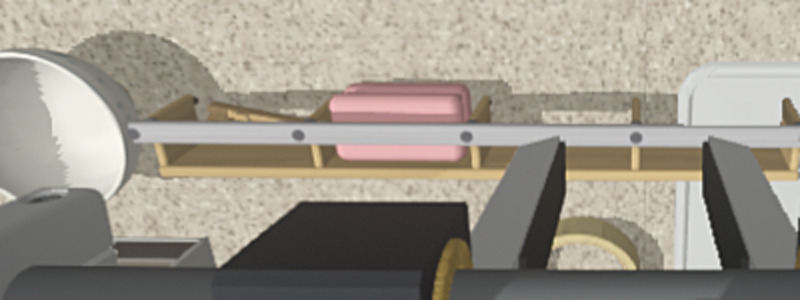

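View pics/s8z.png

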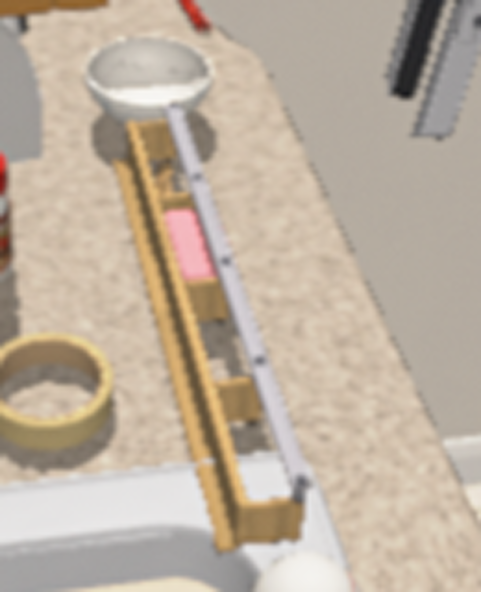

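View pics/t8z.png

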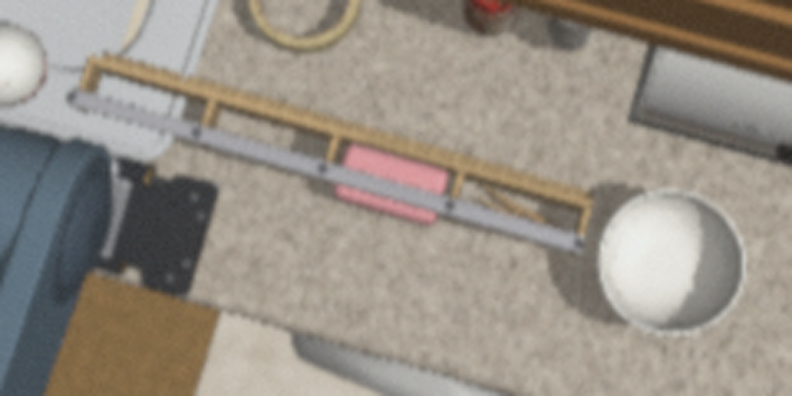

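Run:
```python
from h import *
st(); manip.close_job()
```

```text
t 32.53 pos [0.4399 0.1192 0.2495] F [ 0.26  0.37 -0.39] w 0.0401
the job is handed in; nothing more can be done
```

The soap box is in the third gap from the timer, `gap_c`, and all the checks suggest it is home against the back board. I handed the job in at 32.5 s.

- **Rail touches:** The timer stands at the left (+y) end, so I counted from there. With the fingers shut I touched the rail over gaps 1, 2 and 3 in that order, each at about 2.5 to 3 N, and went no further along it. I touched over gap 1 twice, because the first reading was only slightly above the noise.
- **Pushing the box:** I first slid it about 13 mm left to line it up with the gap. I then pushed it straight in with two fingertips, without lifting it.
- **Check by force:** The push stopped firmly at about 10 N, within about 1 mm of where I expected the back board to stop it. An upward force of about 8 N showed during that last push. I think it was friction of the fingers on the box, but I did not confirm that. It went away when I pulled back.
- **Check by camera:** The wrist and side cameras put the box at about (0.528, -0.035), against a target of (0.5275, -0.0345). It lies between the second and fourth gaps with its back at the board. The network did not find the box in the last top picture, but that picture shows it in the third gap.
- **Everything else:** The bowl, the timer and the peg in the rightmost gap look unmoved in the last pictures. I did not measure the other loose things again. The arm was clear of everything when I handed in.

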